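Clear the drive slot and present the master disk

TASK

First take the closed yellow disk box that stands in front of the copier's slot and stack it squarely, long side along long side, on top of the column of two yellow boxes, and let go of it. Then pick up the blue master disk from the steel sled, find its frosted end by the cut corner, and present it to the copier label up: plain end first, level and straight, pushed through the middle of the slot past the spring flap by about 30 mm, not resting on the slot's edges, with the frosted end outside. Finish while still holding the disk there with the flap pushed open; leave everything else on the counter where it is.

Things in the scene. Friction and masses are not known exactly. Their poses are not given: they have to be found in the camera images.
- disk: blue master disk cartridge, 84 long (x) x 60 wide (y) x 10 mm thick, 70 g, loose, lying label up (white square) on the sled, any way round; origin at the centre of its underside, z up. Plain end at +x; pale frosted end at -x, where the +y corner is cut away 10 x 10 mm, leaving 50 mm width for x below -32 mm. Grip it across its 60 mm width: its sides overhang the bed by 13 mm
- lead_end (a point): middle of the disk's plain end face, half way up its thickness (42, 0, 5 mm in the disk's frame)
- frosted_end (a point): middle of the disk's frosted end, half way up its thickness (-42, 0, 5 mm in the disk's frame)
- sled: silver steel drive sled, fixed: base plate 110 x 80 x 4 mm (side rims to 7 mm high) with a raised bed 70 (x) x 34 (y) mm whose top is 30 mm above the counter, on which the disk lies with its length along the bed; origin at the centre of the underside
- copier: the desktop copier, fixed, 270 mm wide (y) and 260 mm deep; origin on the counter under the middle of its front face, x points straight into the machine (away from the robot), z up. The low front part is 102 mm high and 90 mm deep; behind it the case is 160 mm high. The loose yellow box starts in front of the slot
- slot (a point): centre of the slot's mouth in the copier's front face, 66 mm above the counter, axes as the copier's; the slot is 84 mm wide, 32 mm high (from 50 to 82 mm above the counter) and 90 mm deep, under a clear window of the same width in the top of the low front part, edged in orange at the face
- flap (a joint): the dark spring flap just inside the slot (4 mm behind the face), hung from the slot's upper edge; 0 hanging shut, grows to 1.55 rad as its lower edge is pushed inward; a light spring (well under 1 N) closes it. With the disk 30 mm in at mid height it reads about 1.2
- box_loose: closed yellow disk box, 98 long (its x) x 64 wide (its y) x 45 mm high, black seam round it, about 250 g, loose; origin at the centre of its underside, z up. It stands in front of the copier's slot, its length roughly along the slot's direction
- box_mid: closed yellow disk box, 98 long (its x) x 64 wide (its y) x 45 mm high, black seam round it, about 250 g, loose; origin at the centre of its underside, z up. The upper box of the column; its top is 90 mm above the counter and it lies squarely on box_low
- box_low: closed yellow disk box, 98 long (its x) x 64 wide (its y) x 45 mm high, black seam round it, about 250 g, loose; origin at the centre of its underside, z up. The lower box of the column, standing on the counter
- diskette_a: blue 3.5-inch diskette, 94 x 90 x 3.4 mm, lying on the counter, origin at the centre of its underside; a bystander, to be left where it lies
- diskette_b: a like diskette lying on top of diskette_a; a bystander, to be left where it lies
- puck: black rubber grommet puck, 52 mm across, 22 mm high, origin at the centre of its underside; a bystander, to be left where it lies
- label_roll: roll of white paper labels standing on its end, 72 mm across, 30 mm high, origin at the centre of its underside; a bystander, to be left where it lies
- screwdriver: screwdriver lying on the counter to the robot's right, its length roughly along x; a bystander, to be left where it lies
Mind the look-alikes: they are no part of the job. Several things have the shape of the disk; the one meant has the colours described above. What is shaped like the box_loose but red is not meant.

How it is judged (in metres and radians):
On the way, in this order (a step that is already met when the one before it is completed fails the run):
1. the loose yellow box stands squarely on the column of two, released (horizontal distance between box_loose and box_mid below 0.01 m and angle between the x axis of box_loose and the x axis of box_mid, either way round below 0.14 rad and z of box_loose in the frame of box_mid between 0.04 and 0.05 m and horizontal distance between box_mid and box_low below 0.01 m and angle between the x axis of box_mid and the x axis of box_low, either way round below 0.14 rad and z of box_mid in the frame of box_low between 0.04 and 0.05 m and height (world z) of box_low below 0.006 m and distance of box_low from where it was at the start of the episode below 0.03 m and angle between box_loose's own z axis and vertical below 0.08 rad and contact force between box_loose and the fingers below 0.05 N and linear speed of box_loose below 0.02 m/s), for 0.2 s.
2. the master disk is held in the gripper, lifted clear of the sled (contact force between disk and the fingers above 0.5 N and contact force between disk and sled below 0.01 N and height (world z) of disk above 0.04 m), for 0.1 s.
At the end, for the whole second after the job is handed in: Three boxes in one column, each square within 10 mm, 0.14 rad, bottom one moved under 30 mm, top one released. Disk gripped, still, label up, 0.12 rad of level, 0.14 of straight; plain end 18-48 mm in, within 10 mm sideways, 8 mm in height of slot centre; flap over 0.7 rad; under 6 N on copier (all of step 1 and x of lead_end in the frame of slot between 0.018 and 0.048 m and y of lead_end in the frame of slot between -0.01 and 0.01 m and z of lead_end in the frame of slot between -0.008 and 0.008 m and x of frosted_end in the frame of slot below -0.03 m and angle between the x axis of disk and the x axis of slot, either way round below 0.14 rad and angle between disk's own z axis and vertical below 0.12 rad and value of joint flap above 0.7 rad and contact force between disk and the fingers above 1 N and linear speed of disk below 0.02 m/s and contact force between disk and copier below 6 N); the arm keeps its last pose, push and grip.
It fails at once if the lower blue diskette is pushed more than 25 mm from where it lay (distance of diskette_a from where it was at the start of the episode above 0.025 m).
It fails at once if the upper blue diskette is pushed more than 25 mm from where it lay (distance of diskette_b from where it was at the start of the episode above 0.025 m).
It fails at once if the rubber puck is pushed more than 25 mm from where it lay (distance of puck from where it was at the start of the episode above 0.025 m).
It fails at once if the label roll is pushed more than 25 mm from where it lay (distance of label_roll from where it was at the start of the episode above 0.025 m).
It fails at once if the screwdriver is pushed more than 25 mm from where it lay (distance of screwdriver from where it was at the start of the episode above 0.025 m).
It also fails if it takes over 54 s, if anything falls off the work surface, if the arm or the gripper's body presses on something with over 40 N, if the wrist force passes 120 N, or if a joint passes its speed limit or range.

ROBOT

A 6-joint arm with a two-finger parallel gripper is mounted at the origin on the work surface. World frame = base frame: x ahead of the robot, y to its left, z up, the work surface at z = 0. Lengths are in mm, angles in rad, forces in N, time in s.
With the tool pointing down it reaches from about 275 to 1000 mm from the base axis. Payload 8.4 kg.
Tool frame: the origin (TCP) lies at the very end of the fingers, on their centre line; the grasp point (between the pads) lies 19 mm behind it; z points along the fingers, y is the direction in which the jaws open and shut (so a half turn about z gives the same grasp; the last joint's range is limited). The gripper opens to 85 mm and grips with 20 to 120 N. Pads are 22 mm wide; open, the fingers measure 114 mm over their backs; the gripper's body (76 mm by 85 mm) begins 54 mm behind the grasp point. The pads swing forward as they close: fully open they stand 13 mm farther back than shut.
Start: joints at [1.122, 0.353, 1.633, -0, 1.155, -0.002], TCP at [270.05, 563.65, 231.281] pointing down, gripper open.
Joint ranges: [-2.63, 2.63], [-0.92, 2.1], [0.06, 2.66], [-1.3, 4.44], [0, 2.69], [-3.02, 3.02]. Speed limits (rad/s): [2.22, 2.22, 2.79, 3.14, 3.14, 3.14].

INTERFACE

Orientations are given as [roll, pitch, yaw] about the fixed x, y, z axes, in that order (R = Rz(yaw) Ry(pitch) Rx(roll)).
In Python, from rig import r gives the robot as it stands.
- The arm moves only by the tool jog_arm, never from a script. Its argument "increments" is text: rows parted by semicolons, each of 7 numbers parted by spaces: the shift along the tool's x, y, z in cm, then the turn, a rotation vector about the tool's x, y, z in rad, then the opening, from -1 (shut) to 1 (fully open). A call has exactly 8 rows; each row shifts and turns the commanded pose from where the row before left it, along the tool's axes as they then stand; what a row does not reach is not made up. A row lasts 1/10 s, in which the tool goes at most 50 mm and 8.59 degrees, less where a joint would pass 70% of its speed; a pose out of reach is approached as far as the arm can. A call with a gripper value outside its range is refused whole. The fingers move at their own pace and stop on an object; "squeeze" is the grip in N (left out, the last holds). Time passes only in rows, so rows that do not move let the fingers close, or fill a call up. It gives the time, the measured TCP pose, the force and the opening at its end, in the units of the state.
- r.sense(): the state, without advancing time (a new reading comes with each control period).
- r.grab_frame(name): name is "side" or "top"; returns the picture (400x640x3 uint8, red, green, blue); there is no depth.
- r.camera_info(name): a dict with "K" (3x3 intrinsics, pixels), "rvec" (rotation vector, rad) and "tvec" (3), from world to camera coordinates, as OpenCV has them. Camera axes: x right, y down, z forward; pixel columns grow to the right and rows downward; lengths in mm; the calibration is good to about 2 mm. A picture is of the moment at which its call begins. camera_info takes no time and is no camera call.
- r.sign_off(): hands the job in, once; it reports no verdict.
The state is a dict: "clock": time; "qpos": joint angles; "qvel": joint speeds; "joint_efforts": joint torques, N m; "eef_pos": TCP position; "tcp_rot": TCP orientation; "contact_force": force on the tool from outside, world axes, zero at the start; "wrist_torque": the same for the moment, N m; "opening": opening from 0.0 (shut) to 1.0 (fully open).
Only numpy, scipy, OpenCV 4.12 (cv2) and the standard library are available. Lean on these libraries where they do the work, as an engineer would, in place of code of your own. Each camera call takes 0.05 s, during which the arm holds its last target.

## Working session

There is one attempt and no reset: what is moved stays moved. The work goes in short steps, Python scripts to look and compute and a tool call to move; the robot and the scene stay as the last step left them, time stands still between calls to the robot, and variables do not carry over. Pictures are saved under pics/ and viewed, and the job is handed in when it is done.

Besides the shell and the picture viewer there is one more tool, called after "Emit:" as name(argument=value, ...) on one line, values as JSON. jog_arm: Moves the arm, as the interface text tells. Its arguments: {"type":"object","properties":{"increments":{"type":"string"},"squeeze":{"type":"number"}},"required":["increments"]}

```bash
mkdir -p pics; ls
python3 - <<'E'
from rig import r
import cv2
for n in("side","top"):
    im=r.grab_frame(n); cv2.imwrite(f"pics/{n}0.png",im[:,:,::-1])
    print(n,r.camera_info(n))
print(r.sense())
E
```

```text
pics
side {'K': array([[461.89693026,   0.        , 329.29981517],
       [  0.        , 461.89693026, 194.18107454],
       [  0.        ,   0.        ,   1.        ]]), 'rvec': array([ 2.21147488, -0.41537465,  0.2244101 ]), 'tvec': array([-504.04741021,  190.41870632, 1246.99881042])}
top {'K': array([[363.58509736,   0.        , 323.19479685],
       [  0.        , 363.58509736, 203.77967852],
       [  0.        ,   0.        ,   1.        ]]), 'rvec': array([ 2.17520876, -2.13856987,  0.09759899]), 'tvec': array([ -19.37556736,  530.68216311, 1048.69005673])}
{'clock': 0.1, 'qpos': array([ 1.12161620e+00,  3.53571371e-01,  1.63405413e+00,  1.32993182e-05,
        1.15519824e+00, -2.42210814e-03]), 'qvel': array([ 4.72337417e-04, -1.16547055e-03, -7.10012804e-04, -1.12529221e-03,
        2.26742204e-04,  8.49411293e-06]), 'joint_efforts': array([ 1.74185454e-03, -6.06367493e+01, -3.42814779e+01,  2.75423881e-04,
        4.09062850e-03,  1.00762686e-04]), 'eef_pos': array([269.85253548, 563.27261618, 230.64385953]), 'tcp_rot': array([-3.14036160e+00, -1.51423855e-05,  2.69482925e+00]), 'contact_force': array([-0.39386945,  0.66977457,  0.24206387]), 'wrist_torque': array([-0.09250349, -0.01282486, -0.02037867]), 'opening': 0.9976505971989547}
```

View pics/side0.png

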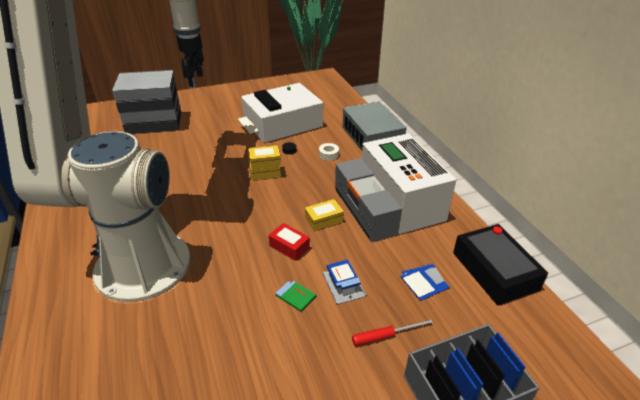

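View pics/top0.png

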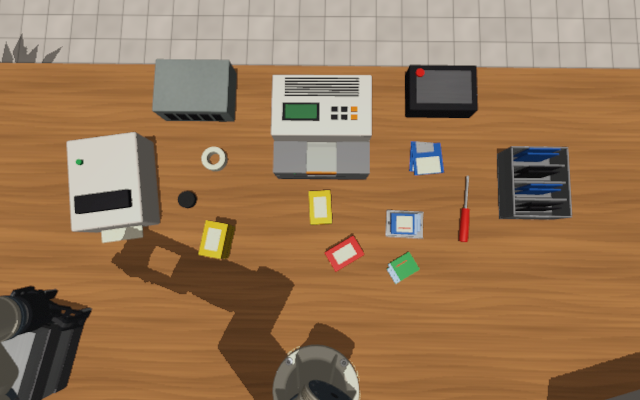

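Top view: the loose yellow box is at (320,207), the column at (214,239), and the disk on the sled at (404,223). The look-alikes are the red box (345,253), the green disk (403,267) and the diskettes (427,158). Next I'll enlarge these areas.

Run:
```python
import cv2,numpy as np
t=cv2.imread("pics/top0.png");s=cv2.imread("pics/side0.png")
def c(im,x,y,w,h,k): return cv2.resize(im[y:y+h,x:x+w],None,fx=k,fy=k,interpolation=cv2.INTER_CUBIC)
a=c(t,195,215,40,50,8);b=c(t,300,180,40,50,8)
cv2.imwrite("pics/c1.png",np.hstack([a,b]))
cv2.imwrite("pics/c2.png",c(t,380,200,50,45,12))
cv2.imwrite("pics/c3.png",c(t,265,125,115,60,6))
a=c(s,240,140,50,45,8);b=c(s,300,195,50,45,8);cv2.imwrite("pics/c4.png",np.hstack([a,b]))
cv2.imwrite("pics/c5.png",c(s,320,255,50,50,11))
```

```text
(no output)
```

View pics/c1.png

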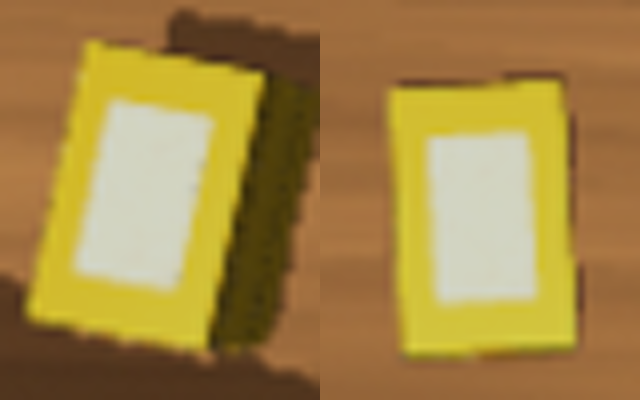

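View pics/c2.png

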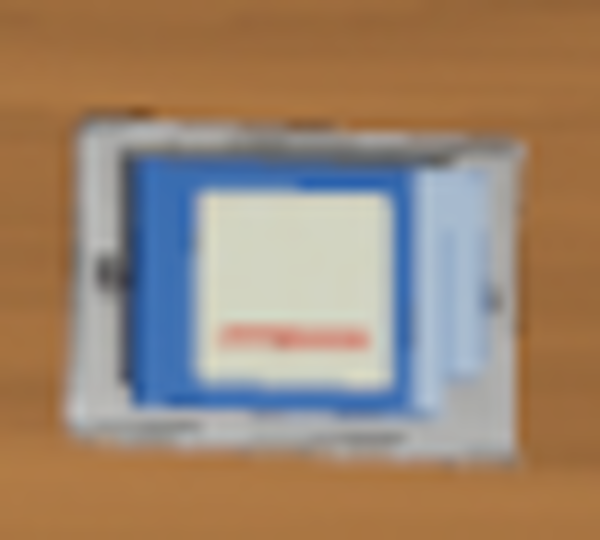

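View pics/c3.png

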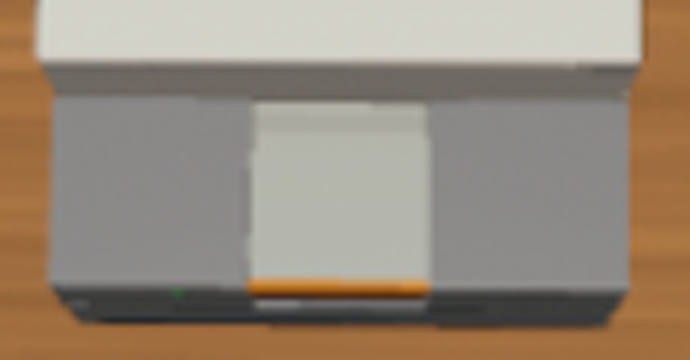

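View pics/c4.png

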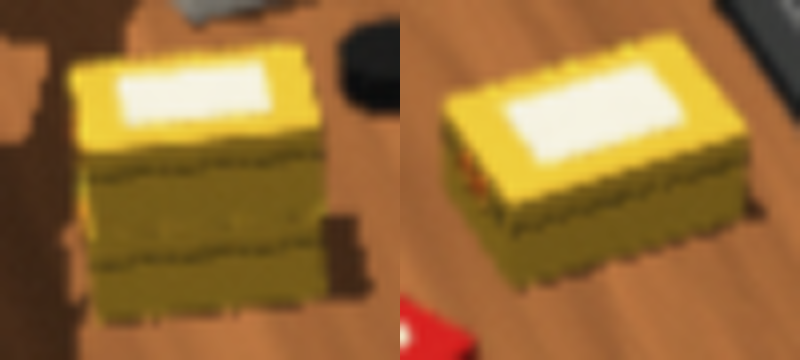

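View pics/c5.png

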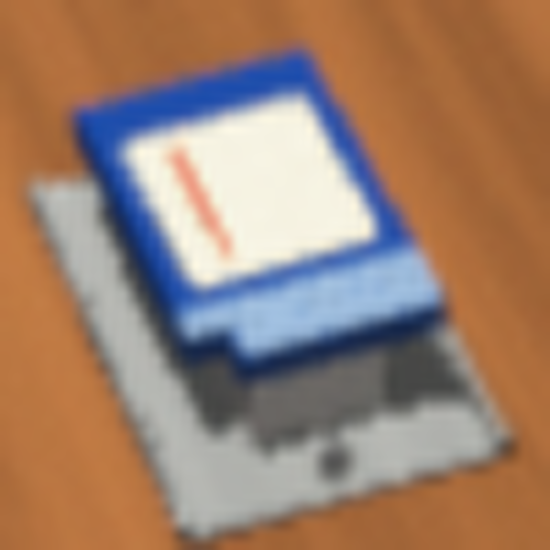

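```bash
cat > h.py <<'E'
import cv2,numpy as np
from scipy.optimize import least_squares
from rig import r
CI={n:r.camera_info(n) for n in("side","top")}
def proj(n,P):
    c=CI[n]; return cv2.projectPoints(np.asarray(P,float).reshape(-1,1,3),c['rvec'],c['tvec'],c['K'],None)[0][:,0]
def crop2px(uv,x0,y0,k): return (np.asarray(uv,float)+.5)/k-.5+np.array([x0,y0])
def fit(obs,x0,pr=True,free_z=False):
    # obs: list (cam, pts_local(N,3), px(N,2))
    def W(p,L):
        L=np.asarray(L,float);c,s=np.cos(p[2]),np.sin(p[2])
        z=L[:,2]+(p[3] if free_z else 0)
        return np.c_[p[0]+c*L[:,0]-s*L[:,1],p[1]+s*L[:,0]+c*L[:,1],z]
    f=lambda p:np.concatenate([(proj(n,W(p,L))-px).ravel() for n,L,px in obs])
    q=least_squares(f,x0,x_scale=[100,100,1]+([10] if free_z else []),loss='soft_l1')
    if pr: print(np.round(q.x,3),'res',np.round(f(q.x),1))
    return q.x
def rect(L,W,z): a,b=L/2,W/2; return [(a,b,z),(a,-b,z),(-a,-b,z),(-a,b,z)]
E
cat > m.py <<'E'
from h import *
col_t=crop2px([(85,42),(265,72),(212,352),(25,318)],195,215,8)
col_s=crop2px([(302,45),(322,128),(80,152),(68,70)],240,140,8)
lo_t=crop2px([(68,88),(245,80),(257,347),(83,355)],300,180,8)
lo_s=crop2px([(275,35),(348,135),(115,208),(43,100)],300,195,8)
for nm,t,s,z,x0 in(("col",col_t,col_s,90,[400,250,0]),("loose",lo_t,lo_s,45,[500,0,0])):
    R=rect(98,64,z);print(nm)
    fit([("top",R,t)],x0);fit([("side",R,s)],x0);fit([("top",R,t),("side",R,s)],x0)
D=[(42,30,10),(42,-30,10),(-42,-30,10),(-32,30,10),(-42,20,10)];D=[(a,b,z+30) for a,b,z in D]
dt=crop2px([(133,405),(130,155),(488,168),(440,415),(478,380)],380,200,12)
ds=crop2px([(78,112),(305,50),(440,300),(180,325),(235,345)],320,255,11)
print("disk");x0=[450,-230,1.57]
fit([("top",D,dt)],x0);fit([("side",D,ds)],x0);fit([("top",D,dt),("side",D,ds)],x0)
C=[(0,135,102),(0,-135,102),(0,42,102),(0,-42,102),(0,135,0),(0,-135,0)]
ct=crop2px([(50,287),(628,290),(248,281),(428,282),(82,322),(608,325)],265,125,6)
print("copier");fit([("top",C,ct)],[600,0,0])
E
python3 m.py
```

```text
col
[ 4.20980e+02  2.93181e+02 -1.52000e-01] res [ 0.1 -0.1 -0.1 -0.  -0.4 -0.1  0.4  0.2]
[ 4.22944e+02  2.88739e+02 -1.65000e-01] res [-0.   0.  -0.  -0.   0.   0.1 -0.  -0.2]
[ 4.21942e+02  2.92232e+02 -1.55000e-01] res [ 0.5 -0.5  0.3 -0.3 -0.1 -0.4  0.7 -0.2 -0.7 -0.5 -0.6 -0.6 -0.4 -0.3
 -0.6 -0.5]
loose
[ 5.20545e+02 -1.39300e+00  6.70000e-02] res [ 0.2  0.  -0.1 -0.1  0.1 -0.  -0.2  0.1]
[ 5.22839e+02 -6.17900e+00  7.20000e-02] res [ 0.2 -0.1  0.6 -0.2 -0.4 -0.1 -0.3  0.4]
[ 5.2172e+02 -2.9700e+00  6.7000e-02] res [ 0.7 -0.3  0.4 -0.5  0.6 -0.4  0.4 -0.3 -0.5 -0.6 -0.1 -0.7 -1.3 -0.8
 -1.  -0.2]
disk
[ 476.13  -249.589    1.549] res [-0.2 -0.1  0.5  0.1 -0.4  0.1 -0.1  0.1  0.2 -0.3]
[ 478.472 -251.155    1.529] res [-0.5 -0.9  0.3 -0.5  0.1 -0.1 -0.1  0.6  0.1  0.7]
[ 477.43  -250.436    1.54 ] res [ 0.  -0.7  0.9 -0.4 -0.  -0.2  0.1 -0.2  0.5 -0.6 -1.1 -0.8 -0.4 -0.7
 -0.3 -0.3 -0.4  0.5 -0.2  0.6]
copier
[ 6.11818e+02 -4.11100e+00  9.00000e-03] res [-0.2 -0.6  0.3 -0.6  0.1  0.5  0.2  0.5 -0.4  0.  -0.   0. ]
```

Run:
```python
import cv2
s=cv2.imread("pics/side0.png")
cv2.imwrite("pics/c6.png",cv2.resize(s[145:245,325:425],None,fx=6,fy=6,interpolation=cv2.INTER_CUBIC))
```

```text
(no output)
```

View pics/c6.png

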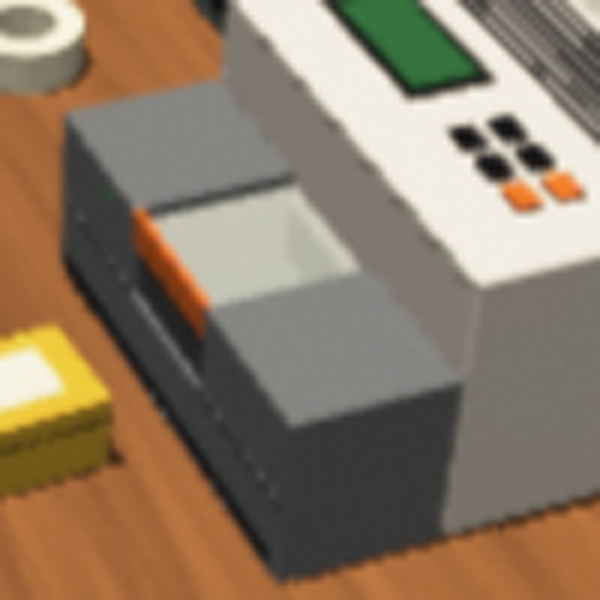

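```bash
cat >> h.py <<'E'
from scipy.spatial.transform import Rotation as Rn
def plan(x,y,z,yaw,n,start=None):
    """rows to go (pointing down) from measured pose (or start) to target; levels the tool too"""
    s=r.sense()
    if start is None: p=np.array(s['eef_pos']);R=Rn.from_euler('xyz',s['tcp_rot'])
    else: p=np.array(start[:3],float);R=Rn.from_euler('xyz',[np.pi,0,start[3]])
    T=np.array([x,y,z],float);RT=Rn.from_euler('xyz',[np.pi,0,yaw])
    w=(R.inv()*RT).as_rotvec()/n; d=(T-p)/n
    for i in range(n):
        print(np.round(np.r_[R.inv().apply(d)/10,w],3)); R=R*Rn.from_rotvec(w)
    print('at',np.round(p,1),s['tcp_rot'].round(3),'F',s['contact_force'].round(1),'op',round(s['opening'],3),'t',round(s['clock'],2))
E
python3 - <<'E'
from h import *
ct=crop2px([(50,287),(628,290),(248,281),(428,282),(82,322),(608,325)],265,125,6)
C=[(0,135,102),(0,-135,102),(0,42,102),(0,-42,102),(0,135,0),(0,-135,0)]
Cs=[(0,135,102),(0,-135,102),(90,135,102),(90,-135,102),(0,135,0),(0,-135,0),(0,42,102),(0,-42,102)]
cs=crop2px([(68,115),(290,425),(222,82),(462,380),(65,260),(285,578),(138,210),(210,308)],325,145,6)
fit([("side",Cs,cs)],[600,0,0]);fit([("side",Cs,cs),("top",C,ct)],[600,0,0])
plan(521.5,-3.5,150,3.21,16)
E
```

```text
[ 6.15261e+02 -5.37700e+00  1.00000e-03] res [-0.  -0.8  0.6  0.   0.1 -0.8  0.8  0.  -0.3  0.6 -1.3  1.2  0.1 -0.2
 -0.3 -0.3]
[ 6.1376e+02 -4.7750e+00  2.0000e-03] res [-0.6 -0.8  0.  -0.  -0.4 -0.8  0.3  0.  -0.9  0.6 -1.8  1.2 -0.5 -0.2
 -0.8 -0.3  0.1 -1.6  0.5 -1.   0.3 -0.2  0.4 -0.  -0.1 -0.9  0.2 -0.3]
[-2.949 -2.515  0.507 -0.    -0.    -0.032]
[-2.866 -2.608  0.507 -0.    -0.    -0.032]
[-2.781 -2.699  0.507 -0.    -0.    -0.032]
[-2.693 -2.787  0.507 -0.    -0.    -0.032]
[-2.601 -2.873  0.506 -0.    -0.    -0.032]
[-2.508 -2.955  0.506 -0.    -0.    -0.032]
[-2.411 -3.034  0.506 -0.    -0.    -0.032]
[-2.312 -3.11   0.506 -0.    -0.    -0.032]
[-2.211 -3.183  0.506 -0.    -0.    -0.032]
[-2.107 -3.253  0.506 -0.    -0.    -0.032]
[-2.001 -3.319  0.505 -0.    -0.    -0.032]
[-1.894 -3.382  0.505 -0.    -0.    -0.032]
[-1.784 -3.441  0.505 -0.    -0.    -0.032]
[-1.672 -3.496  0.505 -0.    -0.    -0.032]
[-1.559 -3.549  0.505 -0.    -0.    -0.032]
[-1.444 -3.597  0.504 -0.    -0.    -0.032]
at [269.9 563.3 230.6] [-3.14  -0.     2.695] F [-0.4  0.7  0.2] op 0.998 t 0.1
```

Choices: of the yellow boxes, the loose one is at top px (320,207) and the column at (214,239). Red (345,253) is rejected. The disk is the blue one on the sled (404,223). The green disk (403,267), the diskettes (427,158) and the rack disks (~540,180) are rejected.

The crops confirm the disk: its pale frosted end is at the right (−y), with the cut corner towards the robot. Its label faces up and its plain end points to +y.

Emit:
jog_arm(increments="-2.95 -2.5 0.5 0 0 -0.03 1; -2.85 -2.6 0.5 0 0 -0.03 1; -2.8 -2.7 0.5 0 0 -0.03 1; -2.7 -2.8 0.5 0 0 -0.03 1; -2.6 -2.85 0.5 0 0 -0.03 1; -2.5 -2.95 0.5 0 0 -0.03 1; -2.4 -3.05 0.5 0 0 -0.03 1; -2.3 -3.1 0.5 0 0 -0.03 1", squeeze=60)

```text
clock: 0.9
eef_pos: [393.8, 278.1, 191.0]
tcp_rot: [-3.141, -0.0, 2.936]
contact_force: [0.9, 1.5, 0.2]
opening: 0.997
```

Emit:
jog_arm(increments="-2.2 -3.2 0.5 0 0 -0.03 1; -2.1 -3.25 0.5 0 0 -0.03 1; -2 -3.3 0.5 0 0 -0.03 1; -1.9 -3.4 0.5 0 0 -0.03 1; -1.8 -3.45 0.5 0 0 -0.03 1; -1.7 -3.5 0.5 0 0 -0.03 1; -1.5 -3.55 0.5 0 0 -0.03 1; 0 0 0 0 0 0 1")

```text
clock: 1.7
eef_pos: [498.3, 25.4, 155.6]
tcp_rot: [-3.141, -0.0, -3.141]
contact_force: [0.4, 0.3, 0.3]
opening: 0.999
```

Run:
```python
from h import *
plan(521.5,-3.5,60,3.21,8)
for n in("side","top"): cv2.imwrite(f"pics/{n}1.png",r.grab_frame(n)[:,:,::-1])
```

```text
[-0.289 -0.361  1.196 -0.    -0.    -0.008]
[-0.286 -0.364  1.196 -0.    -0.    -0.008]
[-0.283 -0.366  1.196 -0.    -0.    -0.008]
[-0.28  -0.369  1.196 -0.    -0.    -0.008]
[-0.277 -0.371  1.196 -0.    -0.    -0.008]
[-0.274 -0.374  1.196 -0.    -0.    -0.008]
[-0.27  -0.376  1.196 -0.    -0.    -0.008]
[-0.267 -0.378  1.195 -0.    -0.    -0.008]
at [498.3  25.4 155.6] [-3.141 -0.    -3.141] F [0.4 0.3 0.3] op 0.999 t 1.7
```

View pics/side1.png

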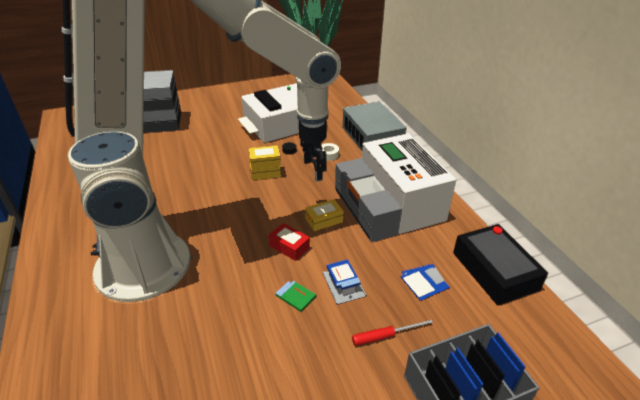

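The arm is above and to the left of the loose box (fingertips at about px (320,175)), and it tracks well. I'll centre over the box and descend.

Emit:
jog_arm(increments="-0.6 -0.7 0.5 0 0 -0.02 1; -0.6 -0.7 0.5 0 0 -0.02 1; -0.6 -0.7 0.5 0 0 -0.02 1; -0.4 -0.9 0.5 0 0 0 1; 0 0 2 0 0 0 1; 0 0 2 0 0 0 1; 0 0 2 0 0 0 1; 0 0 1 0 0 0 1")

```text
clock: 2.6
eef_pos: [519.3, 0.2, 64.8]
tcp_rot: [3.141, -0.002, -3.078]
contact_force: [0.3, -0.1, 0.1]
opening: 1.0
```

Run:
```python
from h import *
plan(521.5,-3.5,9,3.21,4)
for n in("side","top"):
    im=r.grab_frame(n)[:,:,::-1]; u,v=proj(n,[[521,-3,45]])[0].astype(int)
    cv2.imwrite(f"pics/{n}2.png",cv2.resize(im[v-50:v+30,u-50:u+50],None,fx=6,fy=6,interpolation=cv2.INTER_CUBIC))
```

```text
[-5.300e-02 -9.500e-02  1.396e+00  0.000e+00 -1.000e-03 -1.000e-03]
[-5.200e-02 -9.500e-02  1.396e+00  0.000e+00 -1.000e-03 -1.000e-03]
[-5.100e-02 -9.500e-02  1.396e+00  0.000e+00 -1.000e-03 -1.000e-03]
[-5.000e-02 -9.500e-02  1.396e+00  0.000e+00 -1.000e-03 -1.000e-03]
at [5.193e+02 2.000e-01 6.480e+01] [ 3.141e+00 -2.000e-03 -3.078e+00] F [ 0.3 -0.1  0.1] op 1.0 t 2.6
```

View pics/side2.png

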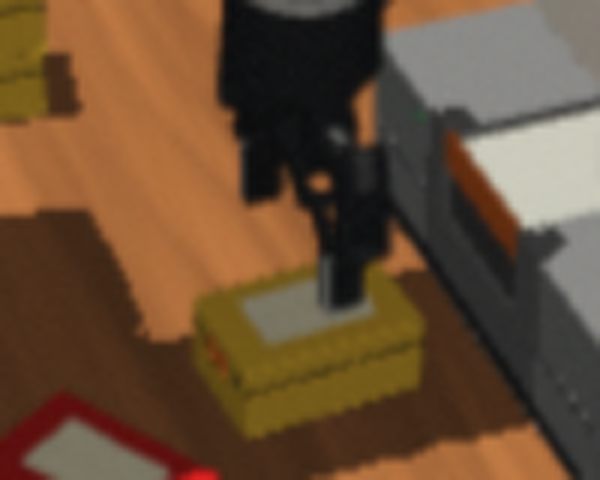

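View pics/top2.png

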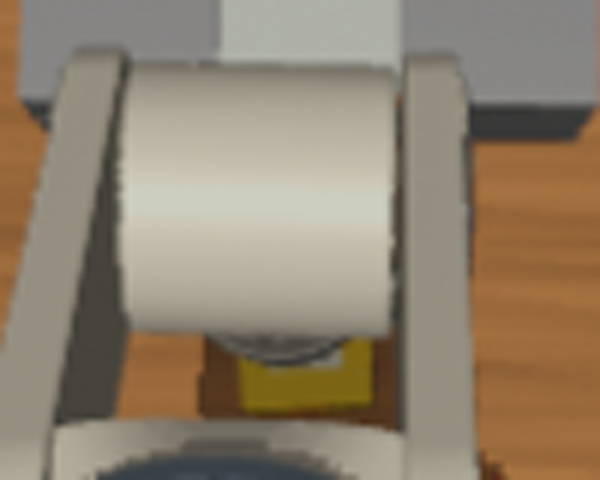

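Run:
```python
from h import *
u,v=proj("side",[[521,-3,45]])[0].astype(int)
for P in ([519.3,.2,78],[519.3,-42,78],[519.3,-57,78],[519.3,42,78],[519.3,57,78],[521.5,-3.5,45]):
    print(P,(proj("side",[P])[0]-[u-50,v-50])*6+2.5)
```

```text
[519.3, 0.2, 78] [298.30339173 252.71231943]
[519.3, -42, 78] [330.06216161 304.85198743]
[519.3, -57, 78] [341.70682763 323.96951064]
[519.3, 42, 78] [268.22712581 203.3348868 ]
[519.3, 57, 78] [257.75220979 186.13778989]
[521.5, -3.5, 45] [304.6089448  307.84290161]
```

The finger midpoint sits at crop (302,250), against (298,253) projected. That agrees, so I'll descend and close.

Emit:
jog_arm(increments="-0.1 -0.2 1 0 0 0 1; -0.1 -0.2 1 0 0 0 1; 0 0 1.2 0 0 0 1; 0 0 1.2 0 0 0 1; 0 0 0.8 0 0 0 1; 0 0 0.3 0 0 0 1; 0 0 0 0 0 0 -1; 0 0 0 0 0 0 -1")

```text
clock: 3.5
eef_pos: [522.9, -4.3, 11.7]
tcp_rot: [-3.142, 0.0, -3.078]
contact_force: [1.1, 0.4, -2.7]
opening: 0.74
```

Emit:
jog_arm(increments="0 0 0 0 0 0 -1; 0 0 0 0 0 0 -1; 0 0 0 0 0 0 -1; 0 0 0 0 0 0 -1; 0 0 0 0 0 0 -1; 0 0 0 0 0 0 -1; 0 0 -0.5 0 0 0 -1; 0 0 -1.5 0 0 0 -1")

```text
clock: 4.3
eef_pos: [521.3, -4.3, 30.4]
tcp_rot: [3.141, -0.003, -3.078]
contact_force: [0.5, 0.7, -2.1]
opening: 0.74
```

Run:
```python
from h import *
plan(521.3,-4.3,150,3.205,4)
plan(422.5,291,140,2.985,10,start=(521.3,-4.3,150,3.205))
```

```text
[ 9.000e-03  1.000e-03 -2.991e+00  0.000e+00 -1.000e-03 -0.000e+00]
[ 7.000e-03  0.000e+00 -2.991e+00  0.000e+00 -1.000e-03 -0.000e+00]
[ 4.000e-03  0.000e+00 -2.991e+00  0.000e+00 -1.000e-03 -0.000e+00]
[ 2.000e-03  0.000e+00 -2.991e+00  0.000e+00 -1.000e-03 -0.000e+00]
at [521.3  -4.3  30.4] [ 3.141e+00 -3.000e-03 -3.078e+00] F [ 0.5  0.7 -2.1] op 0.74 t 4.3
[ 0.799  3.01   0.1    0.    -0.     0.022]
[ 0.865  2.991  0.1    0.    -0.     0.022]
[ 0.931  2.972  0.1    0.    -0.     0.022]
[ 0.996  2.95   0.1    0.    -0.     0.022]
[ 1.06   2.928  0.1    0.    -0.     0.022]
[ 1.124  2.904  0.1    0.    -0.     0.022]
[ 1.188  2.878  0.1    0.    -0.     0.022]
[ 1.251  2.852  0.1    0.    -0.     0.022]
[ 1.314  2.823  0.1    0.    -0.     0.022]
[ 1.375  2.794  0.1    0.    -0.     0.022]
at [521.3  -4.3 150. ] [ 3.141e+00 -3.000e-03 -3.078e+00] F [ 0.5  0.7 -2.1] op 0.74 t 4.3
```

Emit:
jog_arm(increments="0 0 -3 0 0 0 -1; 0 0 -3 0 0 0 -1; 0 0 -3 0 0 0 -1; 0 0 -3 0 0 0 -1; 0.8 3 0.1 0 0 0.022 -1; 0.85 3 0.1 0 0 0.022 -1; 0.95 3 0.1 0 0 0.022 -1; 1 2.95 0.1 0 0 0.022 -1")

```text
clock: 5.1
eef_pos: [482.2, 114.9, 147.3]
tcp_rot: [-3.141, -0.0, 3.115]
contact_force: [-0.6, 0.6, -2.3]
opening: 0.738
```

Emit:
jog_arm(increments="1.05 2.95 0.1 0 0 0.022 -1; 1.1 2.9 0.1 0 0 0.022 -1; 1.2 2.9 0.1 0 0 0.022 -1; 1.25 2.85 0.1 0 0 0.022 -1; 1.3 2.8 0.1 0 0 0.022 -1; 1.4 2.8 0.1 0 0 0.022 -1; 0 0 0 0 0 0 -1; 0 0 0 0 0 0 -1")

```text
clock: 5.9
eef_pos: [423.3, 291.7, 141.0]
tcp_rot: [-3.141, -0.001, 2.987]
contact_force: [-0.0, -0.6, -2.7]
opening: 0.739
```

Run:
```python
from h import *
plan(422.5,291,140,2.985,2)
for n,k in(("side",8),("top",6)):
    im=r.grab_frame(n)[:,:,::-1]; cv2.imwrite(f"pics/{n}3f.png",im);u,v=proj(n,[[422,291,110]])[0].astype(int); print(n,u-50,v-35)
    cv2.imwrite(f"pics/{n}3.png",cv2.resize(im[v-35:v+35,u-50:u+50],None,fx=k,fy=k,interpolation=cv2.INTER_CUBIC))
```

```text
[ 0.034 -0.039  0.051 -0.    -0.     0.001]
[ 0.034 -0.04   0.051 -0.    -0.     0.001]
at [423.3 291.7 141. ] [-3.141e+00 -1.000e-03  2.987e+00] F [-0.  -0.6 -2.7] op 0.739 t 5.9
side 212 111
top 161 203
```

View pics/side3.png

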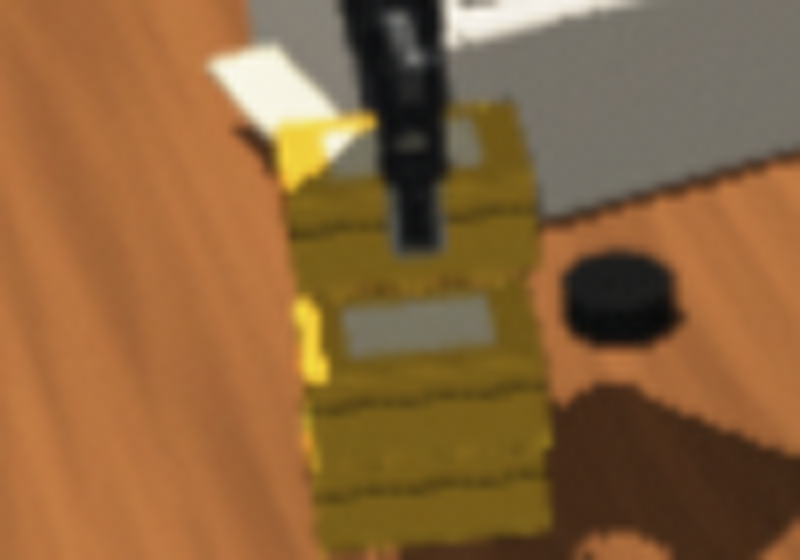

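View pics/top3.png

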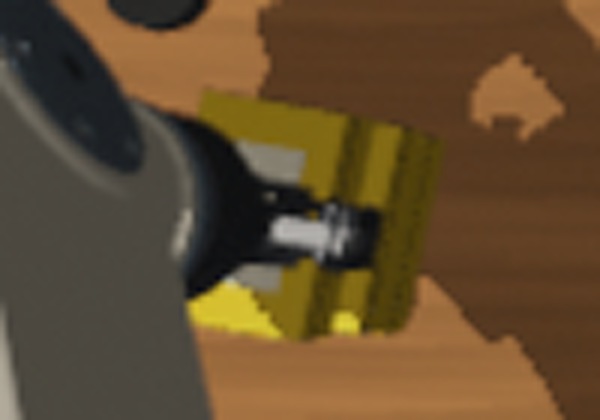

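Run:
```python
from h import *
px=crop2px([(515,100),(537,180),(287,200),(279,125)],212,111,8)
a=fit([("side",rect(98,64,0),px)],[422,291,-.15,175],free_z=True)
fit([("side",rect(98,64,175),px)],[422,291,-.15])
# top: right edge corners of held box top (+x-y),( -x-y)
px=crop2px([(352,117),(302,338),(203,92)],161,203,6)
R=rect(98,64,175)
fit([("top",[R[1],R[2],R[0]],px)],[422,291,-.15])
# column's visible features, side: mid top edge near corners
px=crop2px([(550,378),(322,402)],212,111,8)
```

```text
[ 4.28666e+02  3.09146e+02 -1.70000e-01  1.62784e+02] res [ 0.1  0.1 -0.2 -0.1  0.2  0.3 -0.2 -0.4]
[ 4.24026e+02  2.88794e+02 -1.69000e-01] res [ 0.4 -0.   0.1 -0.   0.   0.4 -0.4 -0.4]
[ 4.21043e+02  2.91903e+02 -1.55000e-01] res [-0.3 -0.3  0.2  1.   0.2 -0.4]
```

Held box against the column: side camera (424.0,288.8) vs (422.9,288.7), top camera (421.0,291.9) vs (421.0,293.2). That is square within about 1.5 mm, so I'll lower it.

Emit:
jog_arm(increments="0.07 0.05 1 0 0 0 -1; 0 0 1 0 0 0 -1; 0 0 0.8 0 0 0 -1; 0 0 0.4 0 0 0 -1; 0 0 0.2 0 0 0 -1; 0 0 0.1 0 0 0 -1; 0 0 0 0 0 0 -1; 0 0 0 0 0 0 -1")

```text
clock: 6.8
eef_pos: [423.5, 292.3, 106.5]
tcp_rot: [3.141, 0.0, 2.985]
contact_force: [-0.3, -0.3, -3.3]
opening: 0.739
```

Emit:
jog_arm(increments="0.1 0 0.1 0 0 0 -1; 0 0 0.1 0 0 0 -1; 0 0 0.1 0 0 0 -1; 0 0 0.1 0 0 0 -1; 0 0 0 0 0 0 -1; 0 0 0 0 0 0 -1; 0 0 0 0 0 0 -1; 0 0 0 0 0 0 -1")

```text
clock: 7.6
eef_pos: [422.4, 292.3, 102.3]
tcp_rot: [3.142, 0.0, 2.985]
contact_force: [-0.0, -0.0, -1.8]
opening: 0.739
```

Emit:
jog_arm(increments="0 0 0.05 0 0 0 -1; 0 0 0.05 0 0 0 -1; 0 0 0 0 0 0 -1; 0 0 0 0 0 0 -1; 0 0 0 0 0 0 -1; 0 0 0 0 0 0 -1; 0 0 0 0 0 0 -1; 0 0 0 0 0 0 -1")

```text
clock: 8.4
eef_pos: [422.4, 292.3, 101.6]
tcp_rot: [3.141, 0.0, 2.985]
contact_force: [-1.8, -0.6, 5.4]
opening: 0.737
```

The box is seated (+5 N), so I'll release.

Emit:
jog_arm(increments="0 0 0 0 0 0 0.8; 0 0 0 0 0 0 0.9; 0 0 0 0 0 0 1; 0 0 0 0 0 0 1; 0 0 -0.3 0 0 0 1; 0 0 -1 0 0 0 1; 0 0 -2 0 0 0 1; 0 0 -3 0 0 0 1")

```text
clock: 9.2
eef_pos: [421.6, 291.7, 164.5]
tcp_rot: [-3.14, -0.002, 2.985]
contact_force: [0.0, 0.3, 0.0]
opening: 0.997
```

Run:
```python
from h import *
plan(422,292,215,2.985,2)
plan(470,-245,180,1.54,20,start=(422,292,215,2.985))
```

```text
[-1.600e-02  1.200e-02 -2.524e+00 -1.000e-03 -1.000e-03 -0.000e+00]
[-1.800e-02  1.400e-02 -2.524e+00 -1.000e-03 -1.000e-03 -0.000e+00]
at [421.6 291.7 164.5] [-3.140e+00 -2.000e-03  2.985e+00] F [0.  0.3 0. ] op 0.997 t 9.2
[-0.656 -2.615  0.175  0.    -0.     0.072]
[-0.843 -2.561  0.175  0.    -0.     0.072]
[-1.025 -2.493  0.175  0.    -0.     0.072]
[-1.203 -2.413  0.175  0.    -0.     0.072]
[-1.374 -2.319  0.175  0.    -0.     0.072]
[-1.538 -2.214  0.175  0.    -0.     0.072]
[-1.693 -2.097  0.175  0.    -0.     0.072]
[-1.84  -1.97   0.175  0.    -0.     0.072]
[-1.978 -1.832  0.175  0.    -0.     0.072]
[-2.105 -1.684  0.175  0.    -0.     0.072]
[-2.221 -1.528  0.175  0.    -0.     0.072]
[-2.325 -1.363  0.175  0.    -0.     0.072]
[-2.418 -1.192  0.175  0.    -0.     0.072]
[-2.498 -1.014  0.175  0.    -0.     0.072]
[-2.564 -0.831  0.175  0.    -0.     0.072]
[-2.618 -0.644  0.175  0.    -0.     0.072]
[-2.657 -0.454  0.175  0.    -0.     0.072]
[-2.683 -0.261  0.175  0.    -0.     0.072]
[-2.695 -0.066  0.175  0.    -0.     0.072]
[-2.693  0.129  0.175  0.    -0.     0.072]
at [422. 292. 215.] [-3.140e+00 -2.000e-03  2.985e+00] F [0.  0.3 0. ] op 0.997 t 9.2
```

Emit:
jog_arm(increments="0 0 -2.5 0 0 0 1; 0 0 -2.5 0 0 0 1; -0.65 -2.6 0.15 0 0 0.072 1; -0.85 -2.55 0.15 0 0 0.072 1; -1 -2.5 0.15 0 0 0.072 1; -1.2 -2.4 0.15 0 0 0.072 1; -1.4 -2.3 0.15 0 0 0.072 1; -1.5 -2.2 0.15 0 0 0.072 1")

```text
clock: 10.0
eef_pos: [436.8, 130.9, 206.1]
tcp_rot: [3.141, 0.001, 2.55]
contact_force: [0.7, -0.3, -0.6]
opening: 1.0
```

Emit:
jog_arm(increments="-1.7 -2.1 0.15 0 0 0.072 1; -1.85 -2 0.15 0 0 0.072 1; -2 -1.8 0.15 0 0 0.072 1; -2.1 -1.7 0.15 0 0 0.072 1; -2.2 -1.5 0.15 0 0 0.072 1; -2.3 -1.35 0.15 0 0 0.072 1; -2.4 -1.2 0.15 0 0 0.072 1; -2.5 -1 0.15 0 0 0.072 1")

```text
clock: 10.8
eef_pos: [456.7, -83.6, 194.1]
tcp_rot: [3.141, 0.001, 1.974]
contact_force: [1.0, -0.2, -0.0]
opening: 0.999
```

Emit:
jog_arm(increments="-2.55 -0.85 0.15 0 0 0.072 1; -2.6 -0.65 0.15 0 0 0.072 1; -2.65 -0.45 0.15 0 0 0.072 1; -2.7 -0.25 0.15 0 0 0.072 1; -2.7 -0.05 0.15 0 0 0.072 1; -2.7 0.15 0.15 0 0 0.072 1; 0 0 0 0 0 0 1; 0 0 0 0 0 0 1")

```text
clock: 11.6
eef_pos: [471.6, -243.6, 184.7]
tcp_rot: [3.142, -0.0, 1.544]
contact_force: [-0.1, 0.8, -1.0]
opening: 1.005
```

Run:
```python
from h import *
plan(477.5,-268.5,100,1.54,4)
for n,k in(("side",8),("top",8)):
    im=r.grab_frame(n)[:,:,::-1]; cv2.imwrite(f"pics/{n}4f.png",im);u,v=proj(n,[[422,291,110]])[0].astype(int); print(n,u-40,v-35)
    cv2.imwrite(f"pics/{n}4.png",cv2.resize(im[v-35:v+35,u-40:u+40],None,fx=k,fy=k,interpolation=cv2.INTER_CUBIC))
```

```text
[-6.180e-01  1.640e-01  2.118e+00  0.000e+00 -0.000e+00  1.000e-03]
[-6.180e-01  1.650e-01  2.118e+00  0.000e+00 -0.000e+00  1.000e-03]
[-6.180e-01  1.660e-01  2.118e+00  0.000e+00 -0.000e+00  1.000e-03]
[-6.170e-01  1.660e-01  2.118e+00  0.000e+00 -0.000e+00  1.000e-03]
at [ 471.6 -243.6  184.7] [ 3.142 -0.     1.544] F [-0.1  0.8 -1. ] op 1.005 t 11.6
side 222 111
top 171 203
```

View pics/side4.png

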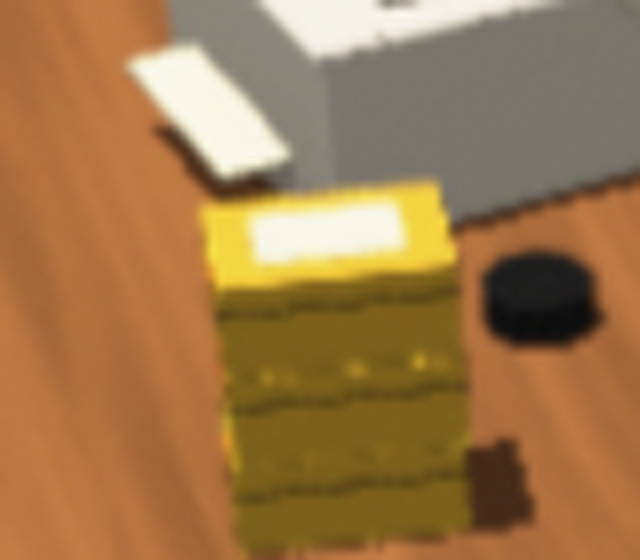

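View pics/top4.png

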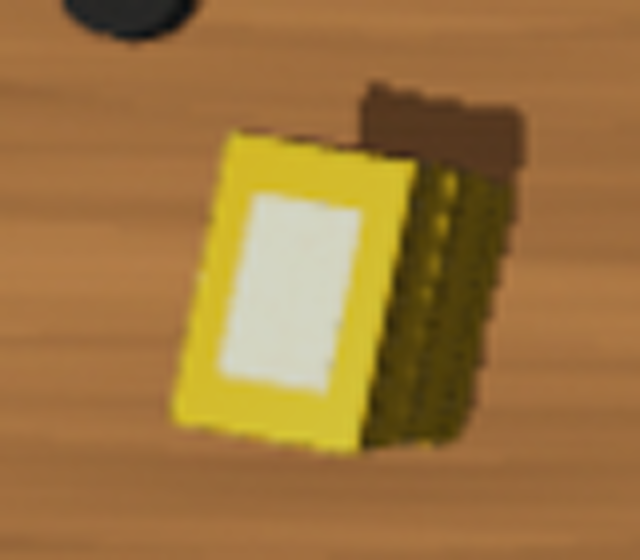

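View pics/side4f.png

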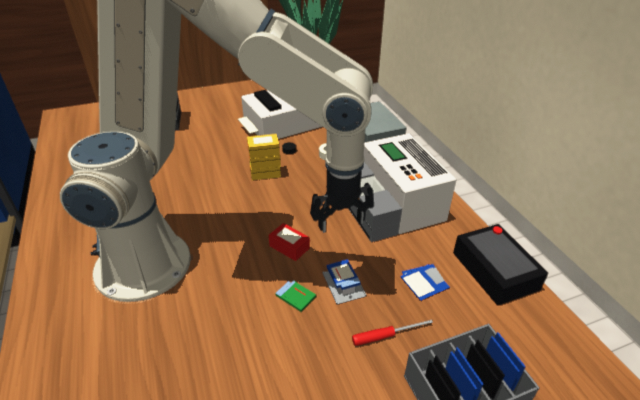

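Run:
```python
from h import *
R=rect(98,64,135)
s=crop2px([(436,182),(459,265),(220,290),(202,208)],222,111,8)
t=crop2px([(232,132),(414,162),(360,452),(174,424)],171,203,8)
fit([("side",R,s)],[422,291,-.15]);fit([("top",R,t)],[422,291,-.15])
```

```text
[ 4.23294e+02  2.89737e+02 -1.40000e-01] res [ 0.2  0.   0.4 -0.3 -0.4  0.1 -0.2  0. ]
[ 4.20286e+02  2.93327e+02 -1.39000e-01] res [-0.3 -0.1  0.3 -0.1  0.2  0.3 -0.2 -0.1]
```

The stack is good: it matches the earlier column pose to about 1 mm and 0.025 rad. On to the disk.

Emit:
jog_arm(increments="-0.6 0.15 2 0 0 0 1; -0.6 0.15 2 0 0 0 1; -0.6 0.15 2 0 0 0 1; -0.6 0.15 2 0 0 0 1; -0.1 0.05 2 0 0 0 1; 0 0 1 0 0 0 1; 0 0 0.5 0 0 0 1; 0 0 0 0 0 0 1")

```text
clock: 12.5
eef_pos: [477.5, -268.0, 69.2]
tcp_rot: [-3.141, -0.0, 1.546]
contact_force: [0.7, 0.5, 0.7]
opening: 1.003
```

Run:
```python
from h import *
plan(477.5,-268.5,14,1.54,6)
s=r.sense()['eef_pos']
im=r.grab_frame("side")[:,:,::-1];u,v=320,220
for P in ([s[0],s[1],s[2]+13],[s[0]-42,s[1],s[2]+13],[s[0]+42,s[1],s[2]+13]): print((proj("side",[P])[0]-[u-30,v-10])*7)
cv2.imwrite("pics/side5.png",cv2.resize(im[v-10:v+75,u-30:u+70],None,fx=7,fy=7,interpolation=cv2.INTER_CUBIC))
```

```text
[-0.009  0.     0.92  -0.    -0.     0.001]
[-0.009  0.     0.92  -0.    -0.     0.001]
[-0.009  0.     0.92  -0.    -0.     0.001]
[-0.009  0.     0.92  -0.    -0.     0.001]
[-0.009  0.     0.92  -0.    -0.     0.001]
[-0.009  0.     0.92  -0.    -0.     0.001]
at [ 477.5 -268.    69.2] [-3.141 -0.     1.546] F [0.7 0.5 0.7] op 1.003 t 12.5
[388.34142809 391.62262117]
[278.27702057 423.29938761]
[496.00689579 360.63627462]
```

View pics/side5.png

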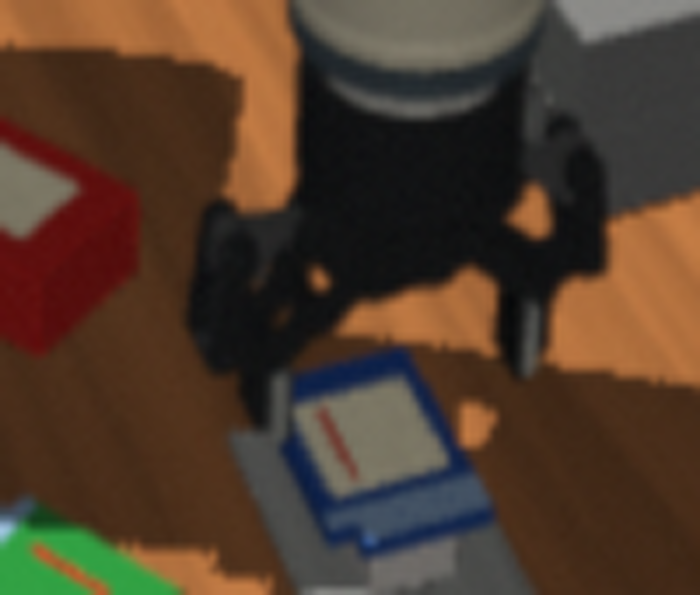

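Emit:
jog_arm(increments="0 0 1 0 0 0 1; 0 0 1 0 0 0 1; 0 0 1 0 0 0 1; 0 0 1 0 0 0 1; 0 0 0.8 0 0 0 1; 0 0 0.5 0 0 0 1; 0 0 0.2 0 0 0 1; 0 0 0 0 0 0 1", squeeze=40)

```text
clock: 13.35
eef_pos: [477.5, -268.5, 14.0]
tcp_rot: [-3.141, -0.0, 1.545]
contact_force: [0.4, -0.4, 0.2]
opening: 1.0
```

Run:
```python
from h import *
plan(477.5,-268.5,14,1.54,6)
im=r.grab_frame("side")[:,:,::-1];u,v=320,220
cv2.imwrite("pics/side6.png",cv2.resize(im[v-10:v+75,u-30:u+70],None,fx=7,fy=7,interpolation=cv2.INTER_CUBIC))
```

```text
[ 0.    -0.     0.    -0.    -0.     0.001]
[ 0.    -0.     0.    -0.    -0.     0.001]
[ 0.    -0.     0.    -0.    -0.     0.001]
[ 0.    -0.     0.    -0.    -0.     0.001]
[ 0.    -0.     0.    -0.    -0.     0.001]
[ 0.    -0.     0.    -0.    -0.     0.001]
at [ 477.5 -268.5   14. ] [-3.141 -0.     1.545] F [ 0.4 -0.4  0.2] op 1.0 t 13.35
```

View pics/side6.png

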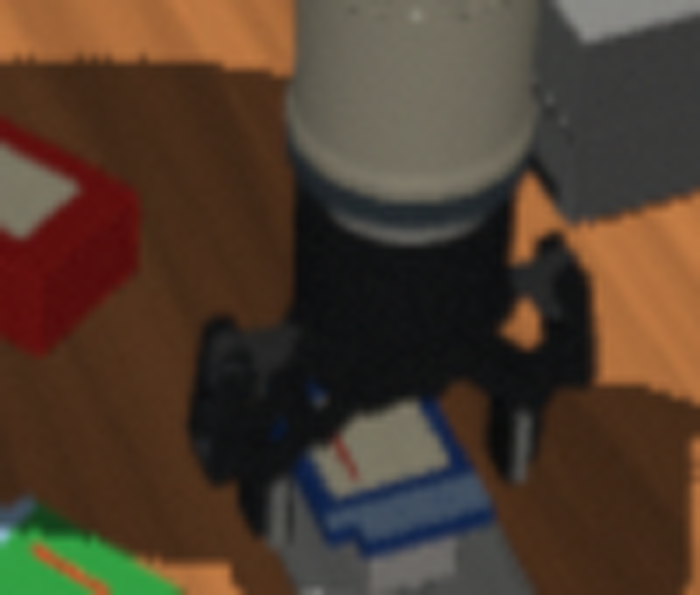

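Both fingers straddle the disk (pads at about (280,515) and (520,450) in the crop). I'll lower 3 mm more and close.

Emit:
jog_arm(increments="0 0 0.3 0 0 0 1; 0 0 0 0 0 0 0.8; 0 0 0 0 0 0 0.6; 0 0 0 0 0 0 -1; 0 0 0 0 0 0 -1; 0 0 0 0 0 0 -1; 0 0 0 0 0 0 -1; 0 0 0 0 0 0 -1")

```text
clock: 14.2
eef_pos: [477.7, -268.6, 11.6]
tcp_rot: [3.141, 0.0, 1.545]
contact_force: [-1.4, 1.1, 6.2]
opening: 0.69
```

Emit:
jog_arm(increments="0 0 0 0 0 0 -1; 0 0 0 0 0 0 -1; 0 0 -0.3 0 0 0 -1; 0 0 -0.7 0 0 0 -1; 0 0 -1 0 0 0 -1; 0 0 -2 0 0 0 -1; 0 0 -2 0 0 0 -1; 0 0 -1 0 0 0 -1")

```text
clock: 15.0
eef_pos: [478.5, -269.0, 83.5]
tcp_rot: [3.139, 0.001, 1.545]
contact_force: [-0.1, -0.6, -0.0]
opening: 0.697
```

Run:
```python
from h import *
plan(477.5,-268.5,81,1.54,6)
im=r.grab_frame("side")[:,:,::-1];u,v=320,200
cv2.imwrite("pics/side7.png",cv2.resize(im[v-10:v+75,u-30:u+70],None,fx=8,fy=7,interpolation=cv2.INTER_CUBIC))
im=r.grab_frame("top")[:,:,::-1];u,v=380,180
cv2.imwrite("pics/top7.png",cv2.resize(im[v:v+75,u-30:u+70],None,fx=7,fy=7,interpolation=cv2.INTER_CUBIC))
```

```text
[ 0.009 -0.016  0.041  0.     0.     0.001]
[ 0.009 -0.016  0.041  0.     0.     0.001]
[ 0.009 -0.016  0.041  0.     0.     0.001]
[ 0.009 -0.016  0.041  0.     0.     0.001]
[ 0.009 -0.016  0.041  0.     0.     0.001]
[ 0.009 -0.016  0.041  0.     0.     0.001]
at [ 478.5 -269.    83.5] [3.139e+00 1.000e-03 1.545e+00] F [-0.1 -0.6 -0. ] op 0.697 t 15.0
```

View pics/side7.png

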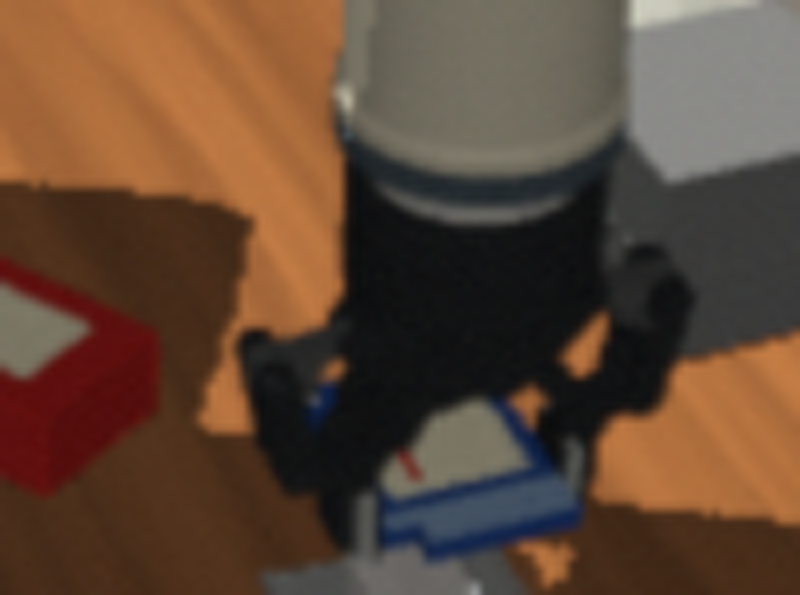

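View pics/top7.png

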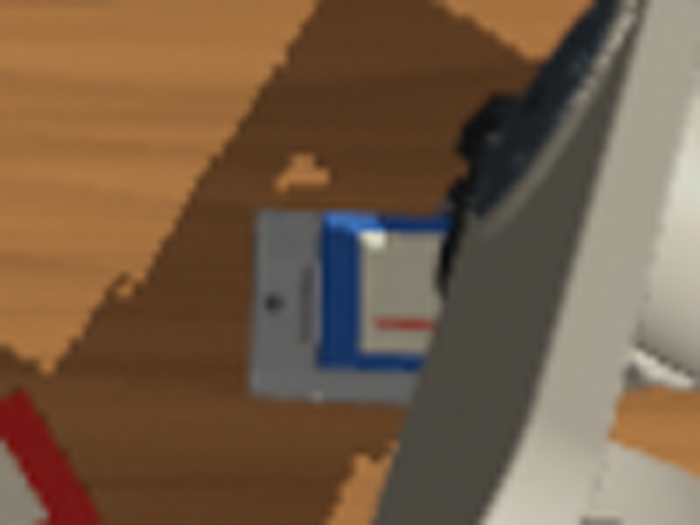

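The disk is held, level, label up, with the frosted end towards −y. Next I'll carry it to a pre-insertion pose.

Run:
```python
from h import *
plan(515,-4.5,90,0.004,16)
```

```text
[ 1.659  0.184 -0.045  0.    -0.     0.096]
[ 1.669  0.024 -0.045  0.    -0.     0.096]
[ 1.664 -0.137 -0.046  0.    -0.     0.096]
[ 1.643 -0.296 -0.046  0.    -0.     0.096]
[ 1.607 -0.453 -0.046  0.    -0.     0.096]
[ 1.556 -0.605 -0.046  0.    -0.     0.096]
[ 1.49  -0.752 -0.046  0.    -0.     0.096]
[ 1.411 -0.892 -0.045  0.    -0.     0.096]
[ 1.319 -1.023 -0.045  0.    -0.     0.096]
[ 1.214 -1.146 -0.045  0.    -0.     0.096]
[ 1.099 -1.257 -0.045  0.    -0.     0.096]
[ 0.973 -1.357 -0.045  0.    -0.     0.096]
[ 0.838 -1.444 -0.045  0.    -0.     0.096]
[ 0.695 -1.518 -0.044  0.    -0.     0.096]
[ 0.546 -1.578 -0.044  0.    -0.     0.096]
[ 0.392 -1.623 -0.044  0.    -0.     0.096]
at [ 478.7 -269.1   83.1] [3.139e+00 2.000e-03 1.545e+00] F [-0.1  0.3 -1.1] op 0.692 t 15.1
```

Emit:
jog_arm(increments="1.65 0.2 -0.05 0 0 0.096 -1; 1.65 0 -0.05 0 0 0.096 -1; 1.65 -0.15 -0.05 0 0 0.096 -1; 1.65 -0.3 -0.05 0 0 0.096 -1; 1.6 -0.45 -0.05 0 0 0.096 -1; 1.55 -0.6 -0.05 0 0 0.096 -1; 1.5 -0.75 -0.05 0 0 0.096 -1; 1.4 -0.9 -0.05 0 0 0.096 -1")

```text
clock: 15.9
eef_pos: [494.8, -135.8, 84.5]
tcp_rot: [-3.141, 0.001, 0.773]
contact_force: [0.3, -0.7, -0.8]
opening: 0.694
```

Emit:
jog_arm(increments="1.3 -1 -0.05 0 0 0.096 -1; 1.2 -1.15 -0.05 0 0 0.096 -1; 1.1 -1.25 -0.05 0 0 0.096 -1; 1 -1.35 -0.05 0 0 0.096 -1; 0.85 -1.45 -0.05 0 0 0.096 -1; 0.7 -1.5 -0.05 0 0 0.096 -1; 0.55 -1.6 -0.05 0 0 0.096 -1; 0.4 -1.6 -0.05 0 0 0.097 -1")

```text
clock: 16.7
eef_pos: [513.0, -3.9, 88.5]
tcp_rot: [-3.142, 0.001, 0.004]
contact_force: [0.4, -0.8, -0.8]
opening: 0.696
```

Run:
```python
from h import *
plan(523,-4.5,42.4,0.004,4)
```

```text
[ 0.252  0.015  1.152 -0.     0.    -0.   ]
[ 0.252  0.015  1.152 -0.     0.    -0.   ]
[ 0.251  0.015  1.152 -0.     0.    -0.   ]
[ 0.251  0.015  1.152 -0.     0.    -0.   ]
at [513.   -3.9  88.5] [-3.142e+00  1.000e-03  4.000e-03] F [ 0.4 -0.8 -0.8] op 0.696 t 16.7
```

Emit:
jog_arm(increments="0.25 0 1.15 0 0 0 -1; 0.25 0 1.15 0 0 0 -1; 0.25 0.05 1.15 0 0 0 -1; 0.25 0 1.15 0 0 0 -1; 0 0 0 0 0 0 -1; 0 0 0 0 0 0 -1; 0 0 0 0 0 0 -1; 0 0 0 0 0 0 -1")

```text
clock: 17.5
eef_pos: [523.8, -5.2, 43.7]
tcp_rot: [3.142, -0.001, 0.008]
contact_force: [0.4, -0.4, -0.5]
opening: 0.692
```

Run:
```python
from h import *
s=r.sense();print(s['eef_pos'],s['tcp_rot'])
for n,(u,v) in(("side",(290,150)),("top",(275,140))):
    im=r.grab_frame(n)[:,:,::-1]; cv2.imwrite(f"pics/{n}8f.png",im)
    cv2.imwrite(f"pics/{n}8.png",cv2.resize(im[v:v+75,u:u+100],None,fx=8,fy=8,interpolation=cv2.INTER_CUBIC))
```

```text
[523.81005494  -5.16563711  43.71996675] [ 3.14157015e+00 -7.67050952e-04  7.78726631e-03]
```

View pics/side8.png

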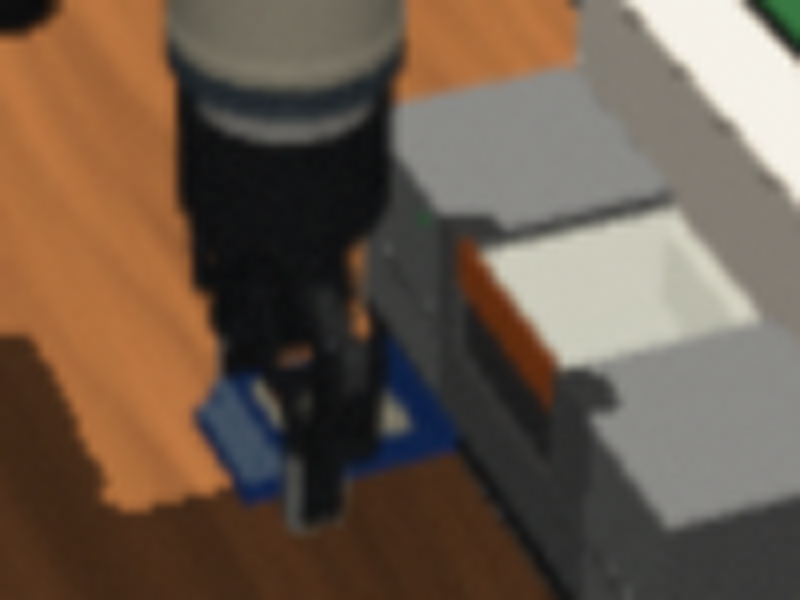

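View pics/top8.png

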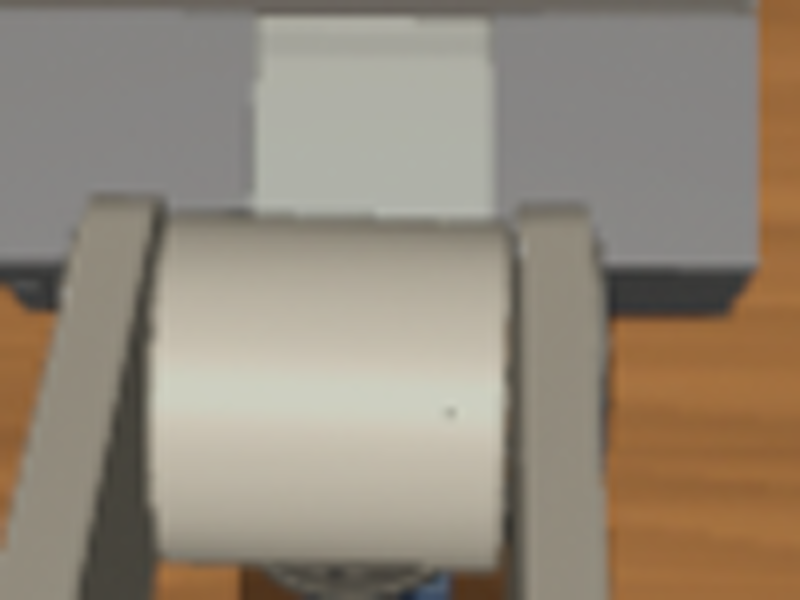

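Run:
```python
from h import *
D=np.array([(42,-30,10),(-42,-30,10),(-42,20,10),(-32,30,10)],float)
px=crop2px([(455,438),(243,489),(198,412),(224,376)],290,150,8)
for y in(-5.2,-7.8):
  def f(p):
    P=D+[p[0],y,p[1]]; return (proj("side",P)-px).ravel()
  q=least_squares(f,[542,60]);print(y,q.x,f(q.x).round(1))
  def f(p):
    c,s=np.cos(p[2]),np.sin(p[2]); P=np.c_[D[:,0]*c-D[:,1]*s,D[:,0]*s+D[:,1]*c,D[:,2]-D[:,0]*p[3]]+[p[0],y,p[1]]; return (proj("side",P)-px).ravel()
  q=least_squares(f,[542,60,0,0]);print(y,q.x,f(q.x).round(1))
```

```text
-5.2 [541.82600302  59.99729517] [ 0.7 -0.2  0.4 -0.1  0.  -0.7 -1.2  1.1]
-5.2 [ 5.42448786e+02  5.98700657e+01 -7.46856994e-02 -5.71525564e-02] [ 0.6 -0.1 -0.4  0.   0.4 -0.8 -0.6  0.9]
-7.8 [540.78705268  62.30300487] [ 0.8 -0.2  0.4 -0.   0.  -0.7 -1.2  1. ]
-7.8 [ 5.41415941e+02  6.21746378e+01 -7.55407027e-02 -5.78140536e-02] [ 0.7 -0.1 -0.5  0.1  0.4 -0.8 -0.6  0.9]
```

The disk's underside measures about 61–62 mm, the centre of the range. I'll insert in steps.

Emit:
jog_arm(increments="0.6 -0.1 0.1 0 0 -0.004 -1; 0.6 0 0 0 0 0 -1; 0.6 0 0 0 0 0 -1; 0.6 0 0 0 0 0 -1; 0.5 0 0 0 0 0 -1; 0.5 0 0 0 0 0 -1; 0.5 0 0 0 0 0 -1; 0 0 0 0 0 0 -1")

```text
clock: 18.4
eef_pos: [563.2, -3.6, 42.2]
tcp_rot: [3.142, -0.0, 0.012]
contact_force: [0.1, 0.7, -1.0]
opening: 0.69
```

Run:
```python
from h import *
s=r.sense();print(s['eef_pos'],s['tcp_rot'],s['contact_force'])
for n,(u,v) in(("side",(300,150)),):
    im=r.grab_frame(n)[:,:,::-1]; cv2.imwrite(f"pics/{n}9f.png",im)
    cv2.imwrite(f"pics/{n}9.png",cv2.resize(im[v:v+75,u:u+100],None,fx=8,fy=8,interpolation=cv2.INTER_CUBIC))
```

```text
[563.18268268  -3.61940666  42.24449376] [ 3.14158673e+00 -3.56628763e-04  1.17799252e-02] [ 0.06545165  0.73864483 -0.96421184]
```

View pics/side9.png

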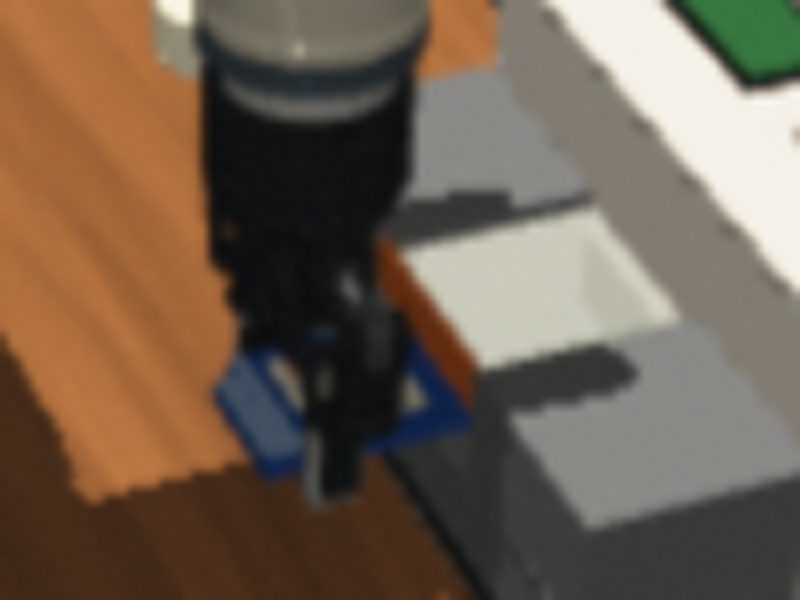

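Emit:
jog_arm(increments="0.5 0.05 0 0 0 0.008 -1; 0.5 0 0 0 0 0 -1; 0.4 0 0 0 0 0 -1; 0.4 0 0 0 0 0 -1; 0.4 0 0 0 0 0 -1; 0 0 0 0 0 0 -1; 0 0 0 0 0 0 -1; 0 0 0 0 0 0 -1")

```text
clock: 19.25
eef_pos: [584.3, -4.0, 42.2]
tcp_rot: [3.142, 0.0, 0.004]
contact_force: [0.6, 0.7, -1.8]
opening: 0.696
```

Run:
```python
from h import *
s=r.sense();print(s['eef_pos'],s['tcp_rot'],s['contact_force'])
for n,(u,v) in(("side",(300,150)),("top",(275,140))):
    im=r.grab_frame(n)[:,:,::-1]; cv2.imwrite(f"pics/{n}Af.png",im)
    cv2.imwrite(f"pics/{n}A.png",cv2.resize(im[v:v+75,u:u+100],None,fx=8,fy=8,interpolation=cv2.INTER_CUBIC))
```

```text
[584.3198623   -4.00783027  42.22703684] [3.14155462e+00 2.33811735e-04 3.80646153e-03] [ 0.60417567  0.73290129 -1.84622016]
```

View pics/sideA.png

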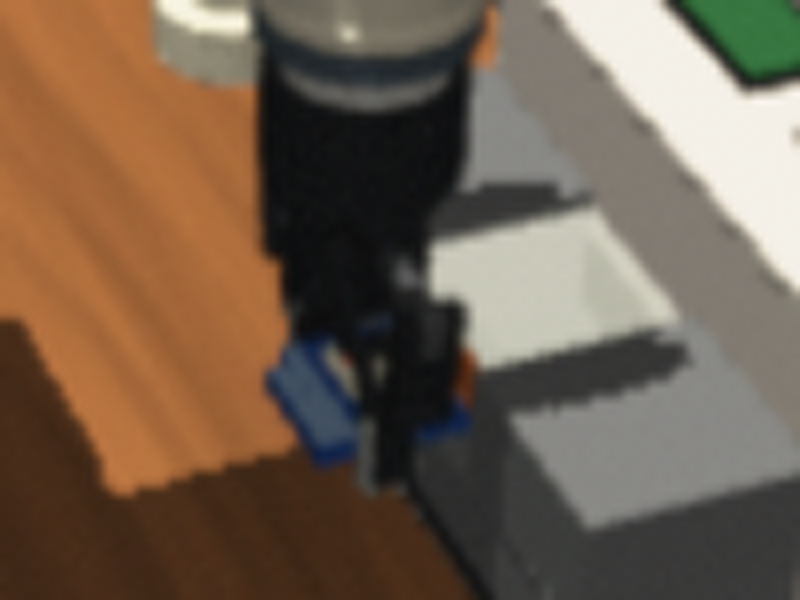

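View pics/topA.png

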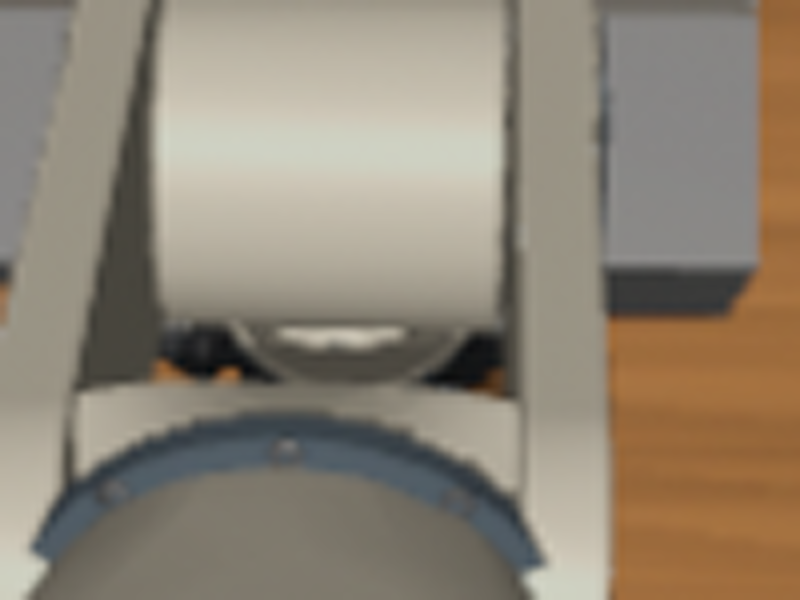

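View pics/sideAf.png

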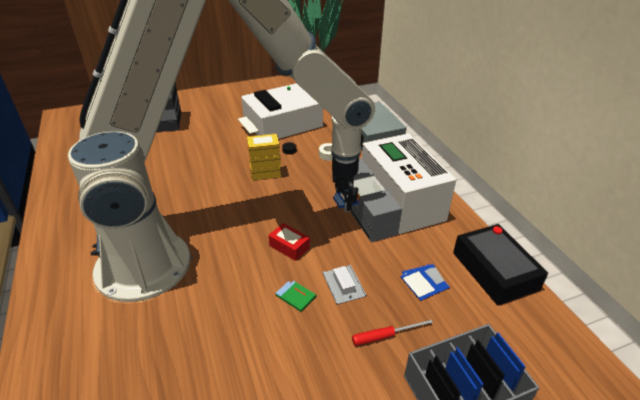

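Checks at 584.3 mm TCP x:
- **Depth:** lead end 28–31 mm in.
- **Height:** disk centre at about 66 mm.
- **Lateral offset:** under 2 mm.
- **Contact force:** under 2 N.

The frosted end is outside and the column is intact. Handing in.

Run:
```python
from rig import r
print(r.sense()['contact_force'],r.sense()['opening']); print(r.sign_off())
```

```text
[ 0.31854582  0.46782372 -0.1374624 ] 0.6946844030291167
the job is handed in; nothing more can be done
None
```

Both parts are done and the job is handed in, at about 19 s of the 54 s allowed. No verdict was given, so what follows rests on my own checks.

- **Box:** I stacked the loose yellow box on the column and let go. Afterwards both cameras put it within about 1 mm and 0.025 rad of the column's earlier pose.
- **Disk:** I gripped the blue master disk across its width, a little toward the frosted end. I turned it plain end first and pushed it level into the slot, and I am still holding it there. The last checks:

| Check | Reading |
|---|---|
| Depth of plain end in the slot | about 28–31 mm |
| Height of disk centre | about 66 mm |
| Sideways offset | under about 2 mm |
| Yaw | about 0.004 rad |
| Force on the tool | under about 2 N |
| Gripper opening | 0.695, about 59 mm, which fits the 60 mm disk |

- **Not directly checked:** the arm hid the inside of the slot, so I inferred that the flap is open from the insertion depth. In the last picture the rest of the counter looked undisturbed; I did not measure the bystanders.
- **Disagreements:** the two cameras differed by 2–5 mm in absolute position, so I averaged them and cross-checked against the tool position. One free fit of the held disk suggested tilts of about 0.06–0.08 rad. I took that as pixel noise, because the tool itself read level and straight.

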